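# Refit the splined handwheel of a rolling mill and wind it to its mark

### The arm

A 6-joint arm with a two-finger parallel gripper is mounted at the origin on the work surface. World frame = base frame: x ahead of the robot, y to its left, z up, the work surface at z = 0. Lengths are in m, angles in rad, forces in N, time in s.
With the tool pointing down it reaches from about 0.3 to 0.875 m from the base axis. Payload 4.2 kg.
Tool frame: the origin (TCP) lies at the very end of the fingers, on their centre line; the grasp point (between the pads) lies 19 mm behind it; z points along the fingers, x is the direction in which the jaws open and shut, and the axes are right-handed (so a half turn about z gives the same grasp; the last joint's range is limited). The gripper opens to 85 mm and grips with 20 to 120 N. Pads are 22 mm wide; open, the fingers measure 114 mm over their backs; the gripper's body (76 mm by 85 mm) begins 54 mm behind the grasp point. The pads swing forward as they close: fully open they stand 13 mm farther back than shut.
Start: joints at [1.193, 0.32, 1.565, -0, 1.257, -0.02], TCP at [0.201, 0.539, 0.231] pointing down, gripper open.
Joint ranges: [-3.11, 3.11], [-0.84, 2.01], [0.21, 2.61], [-1.34, 4.49], [0.05, 2.63], [-2.56, 2.56]. Speed limits (rad/s): [2.57, 2.57, 3.14, 3.14, 3.14, 3.14].

### API

Orientations are given as a 3x3 rotation matrix whose columns are the frame's x, y, z axes.
In Python, from workcell import env gives the robot as it stands. The module is installed in compiled form; this text tells all that it offers. Calls block until the motion is done:
- env.goto(position, orientation): joint-space move of the TCP to a pose.
- env.servo_line(position, frame=None, vel=0.15): straight line of the TCP; frame=None keeps the orientation; vel is the mean speed in m/s.
- env.move_j(angles): joint-space move.
- env.gripper_to(opening): opening from 0.0 (shut) to 1.0 (fully open); the grip force is fixed at half the most; returns when the fingers have stopped.
- env.sleep(seconds).
- env.ik(position, orientation): joint angles nearest the present ones, or None.
- env.get_image(name): name is "scene" or "top"; returns (picture, depth): 480x640x3 uint8, blue, green, red; 480x640 float32, m along the optical axis (not along the pixel's ray), 0 where there is no reading.
- env.get_calibration(name): a dict with "mtx" (3x3 intrinsics, pixels), "R" (3x3) and "t" (3): a world point X has camera coordinates R X + t. Camera axes: x right, y down, z forward; pixel columns grow to the right and rows downward; lengths in m; the calibration is good to about 2 mm. A picture is of the moment at which its call begins. get_calibration takes no time and is no camera call.
A pose or a line that the arm cannot do raises env.Unreachable and nothing moves.
- env.sign_off(): hands the job in, once; it reports no verdict.
Readings, each from a call of its own:
- env.current_clock(): time.
- env.current_qpos(): joint angles.
- env.current_joint_vel(): joint speeds.
- env.current_joint_torque(): joint torques, N m.
- env.current_ee_pos(): TCP position.
- env.current_eef_rot(): TCP orientation.
- env.current_contact_force(): force on the tool from outside, world axes, zero at the start.
- env.current_moment(): the same for the moment, N m.
- env.current_width(): opening from 0.0 (shut) to 1.0 (fully open).
Only numpy, scipy, OpenCV 4.12 (cv2) and the standard library are available. Lean on these libraries where they do the work, as an engineer would, in place of code of your own. Each camera call takes 0.05 s, during which the arm holds its last target. There are 200 camera calls.

### The job

The rolling mill has been serviced and its steel handwheel lies on the bench. Fit the handwheel back on the mill's splined spindle: turn it until the splines line up, then slide it down gently, without dropping or forcing it, until the hub sits fully home on the dial. Then wind the wheel clockwise until the red line on the dial stands at the yellow pointer, let go, and leave everything else on the bench where it is.

Things in the scene. Friction and masses are not known exactly. Their poses are not given: they have to be found in the camera images.
- wheel_mid (a point): The loose handwheel, 0.4 to 0.75 kg, 86 mm high: rim 139 mm across (steel bar 15 mm thick, its middle 18 mm above the hub's foot), four grey spokes, dark hub 47 mm across and 48 mm high, square steel boss on top. Starts standing on its hub's foot on the bench. This point: on its axis, 43 mm above the foot. z: its axis, up; x and y: along the spokes, square to the boss's faces.
- wheel_boss (a point): The middle of the handwheel's solid square boss, the natural grip from above: 36 x 36 mm, 38 mm high, from 19 mm below to 19 mm above this point, which is 67 mm above the hub's foot. Same axes as wheel_mid. The hub's wider shoulder lies right below the boss.
- wheel_foot (a point): The centre of the lower face of the handwheel's hub, on the axis. Same axes as wheel_mid. From this face a splined bore goes up 44 mm: a 24.4 mm round bore with four straight grooves 12.4 mm wide along +x, -x, +y and -y (in line with the spokes), so the wheel fits in any of four quarter turns.
- seat (a point): The centre of the upper face of the mill's dial, on the upright spindle's axis: the hub's foot rests here when fully home. The dial is an aluminium ring 84 mm across, black divisions every 15 degrees and one red line. z up; x and y run along the four splines and turn with the spindle; the red line lies half-way between +x and +y, 45 degrees from the splines.
- spindle_tip (a point): The top of the mill's steel spindle, 38 mm above the seat. Its core is 22 mm across. Four brass splines, 9 mm wide and 34 mm across opposite ones, reach from 0 to 26 mm above the seat; above them is a plain round pilot 22 mm across up to 31 mm, then a cone down to 12 mm across at this point. Fitted, the wheel has 1.2 to 1.7 mm of play each way, and about 5 degrees in turn.
- mill: The grey bench rolling mill, fixed to the bench, 190 mm high at its dial, base 150 x 190 mm, its crank on its left (+y) side. Origin under the middle of its base, straight below the spindle's axis; x points to its back, away from the pointer.
- dial (a joint): The turn of the spindle with its dial, rad: the angle of the red line from the pointer, 0 when the red line stands at the pointer, positive anticlockwise seen from above; it starts between 0.5 and 1.4. Stops at -1.0 and 2.4. It turns stiffly (0.15 N m) and stays where it is left; the two gears beside it turn with it.
- pointer (a point): The tip of the fixed yellow pointer at the dial's edge, on the front of the mill's yoke, level with the dial's face, 45 mm from the spindle's axis.
- oil_mid (a point): White oil bottle with a red cap, 56 mm across, 130 mm high; its middle. Leave alone.
- mallet_mid (a point): Wooden mallet lying down, handle 20 mm thick, 205 mm long in all, head along its y axis at +x; the point is 24 mm above the bench where the handle meets the head. Leave alone.
- block_mid (a point): Steel bench block 80 x 80 x 22 mm; its middle. Leave alone.
- brushes_mid (a point): Glass jar of brushes, 72 mm across, brushes up to 195 mm high; the middle of the jar. Leave alone.
- pliers_mid (a point): Blue-handled pliers lying flat, 150 mm long, jaws to +x; near their pivot. Leave alone.
- file_mid (a point): File with a wooden handle, 230 mm long, lying along its x axis; about its middle. Leave alone.

How it is judged:
By the outcome, as a careful person would: the job done as asked, in the order asked, and still so for the second after the job is handed in, with the robot touching nothing.
It also fails if it takes over 48 s, if anything falls off the work surface, if the arm or the gripper's body presses on something with over 40 N, if the wrist force passes 120 N, or if a joint passes its speed limit or range.

## Working session

There is one attempt and no reset: what is moved stays moved. The work goes in short steps, each a Python script; the robot and the scene stay as the last script left them, time stands still between calls to the robot, and variables do not carry over. Pictures are saved under pics/ and viewed, about 8 in all and at most 12, crops included, and the job is handed in when it is done.

```bash
mkdir -p pics; python3 - <<'E'
from workcell import env
import cv2,numpy as np
for n in ("scene","top"):
    p,d=env.get_image(n); cv2.imwrite(f"pics/{n}0.png",p); np.save(f"pics/{n}0.npy",d)
    c=env.get_calibration(n); np.savez(f"pics/{n}_cal.npz",**c)
    print(n,c["mtx"].tolist(),(-c["R"].T@c["t"]).round(3),c["R"].round(3).tolist())
print(env.current_clock())
E
```

```text
scene [[458.0964118900296, 0.0, 325.01090174374923], [0.0, 458.0964118900296, 236.3643752892972], [0.0, 0.0, 1.0]] [ 1.194 -0.116  0.946] [[0.099, 0.995, 0.002], [0.769, -0.075, -0.635], [-0.632, 0.064, -0.773]]
top [[621.5341783880087, 0.0, 314.3706968707322], [0.0, 621.5341783880087, 247.73336905080615], [0.0, 0.0, 1.0]] [ 0.395 -0.031  1.691] [[-0.011, -1.0, 0.003], [-0.994, 0.01, -0.106], [0.106, -0.004, -0.994]]
0.1
```

View pics/scene0.png

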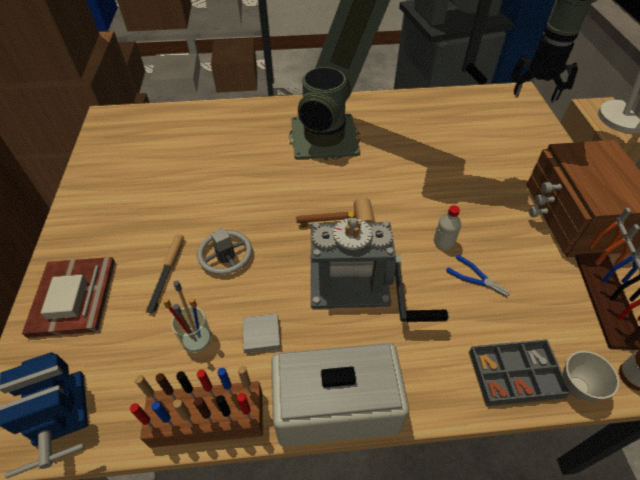

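View pics/top0.png

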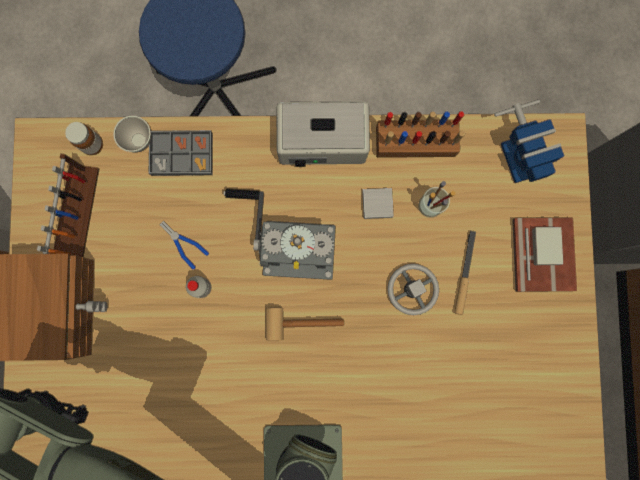

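The scene view shows the wheel at about (225,250) and the mill's dial at about (352,235). In the top view the wheel is at about (413,289), the dial at (298,241) and the pointer at (296,266). Next I'll zoom in on both.

```bash
cat > h.py <<'E'
import cv2,numpy as np
def cal(n): return np.load(f"pics/{n}_cal.npz")
def at_z(n,uv,z):
    c=cal(n); r=c["R"].T@np.linalg.inv(c["mtx"])@[uv[0],uv[1],1]; o=-c["R"].T@c["t"]
    return o+r*(z-o[2])/r[2]
def px(n,X):
    c=cal(n); p=c["mtx"]@(c["R"]@np.asarray(X,float)+c["t"]); return p[:2]/p[2]
def rectify(n,img,c,z,half,size=400):
    """metric view of plane z about c: image right=-y, up=+x"""
    g=np.array([[half,half],[half,-half],[-half,-half],[-half,half]])
    src=np.float32([px(n,[c[0]+a,c[1]+b,z]) for a,b in g])
    M=cv2.getPerspectiveTransform(src,np.float32([[0,0],[size,0],[size,size],[0,size]]))
    return cv2.warpPerspective(img,M,(size,size),flags=cv2.INTER_CUBIC)
def cloud(n,d):
    c=cal(n); v,u=np.indices(d.shape)
    P=(np.linalg.inv(c["mtx"])@np.stack([u.ravel(),v.ravel(),np.ones(u.size)]))*d.ravel()
    return (c["R"].T@(P-c["t"][:,None])).T.reshape(*d.shape,3)
E
python3 - <<'E'
from h import *
for n in ("top","scene"):
    d=np.load(f"pics/{n}0.npy"); W=cloud(n,d)
    u0,v0=(413,289) if n=="top" else (225,250)
    w=W[v0-45:v0+45,u0-45:u0+45].reshape(-1,3)
    b=w[(w[:,2]>.078)&(w[:,2]<.095)]; print(n,"boss",len(b),b.mean(0),np.median(b,0)); 
    bb=cv2.minAreaRect(np.float32(b[:,:2]));print(bb)
    r=w[(w[:,2]>.016)&(w[:,2]<.032)]; (c,rad)=cv2.minEnclosingCircle(np.float32(r[:,:2])); print("rim",c,rad)
    u0,v0=(298,241) if n=="top" else (352,235)
    w=W[v0-45:v0+45,u0-60:u0+60].reshape(-1,3)
    for lo,hi in ((.185,.196),(.21,.218),(.218,.24)):
        b=w[(w[:,2]>lo)&(w[:,2]<hi)]; print(lo,len(b),b.mean(0) if len(b) else 0)
    print(n, "dial px->", at_z(n,(298,241) if n=="top" else (352,235),.19))
c1=at_z("top",(413,289),.086);c2=at_z("top",(298,241),.19)
im={n:cv2.imread(f"pics/{n}0.png") for n in("top","scene")}
rows=[]
for n in ("top","scene"):
    rows.append(np.hstack([rectify(n,im[n],c1,.086,.06,400)[:300*400//300][:400],rectify(n,im[n],c2,.19,.06,400)]))
out=np.vstack(rows); out=cv2.resize(out,(600,600)); cv2.imwrite("pics/z1.png",out); print(c1,c2)
E
```

```text
top boss 194 [ 0.45888481 -0.30047971  0.08606945] [ 0.45835484 -0.30030889  0.08591947]
((0.4588606357574463, -0.3007514178752899), (0.03575577214360237, 0.03754814714193344), 26.430011749267578)
rim (0.4430692493915558, -0.32885608077049255) 0.10083197802305222
0.185 791 [0.56655158 0.00365628 0.18995575]
0.21 41 [0.56760717 0.00465228 0.21443156]
0.218 67 [0.56857269 0.00385175 0.22496621]
top dial px-> [0.5714514  0.00280328 0.19      ]
scene boss 193 [ 0.46263966 -0.29725942  0.0847031 ] [ 0.46308619 -0.2974802   0.08484991]
((0.4612773358821869, -0.29733505845069885), (0.03884733468294144, 0.03617098927497864), 26.200550079345703)
rim (0.4450250566005707, -0.32784560322761536) 0.10325533896684647
0.185 803 [0.57385189 0.00680219 0.18935092]
0.21 68 [0.57612646 0.00586771 0.21438539]
0.218 69 [0.57345192 0.00747266 0.22413573]
scene dial px-> [0.5781543  0.00497631 0.19      ]
[ 0.45590292 -0.29058349  0.086     ] [0.5714514  0.00280328 0.19      ]
```

View pics/z1.png

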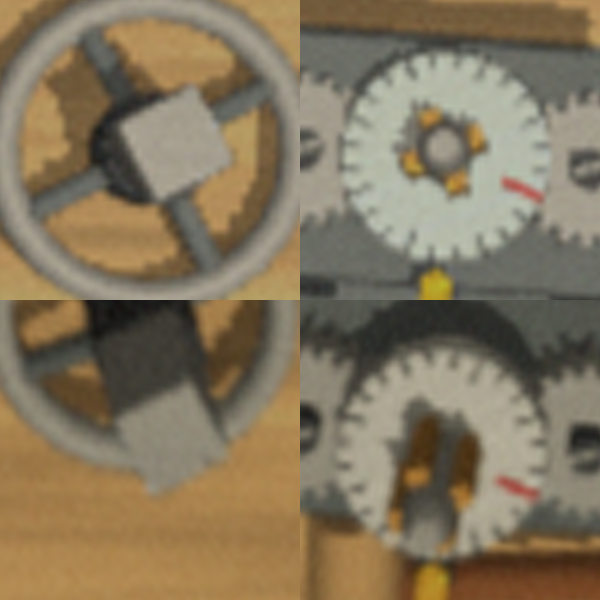

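The zoom shows the boss turned about 26° (mod 90). The splines sit at about 22° (mod 90). The red line points to about -113° and the pointer is at about 175°, so the dial reads about 1.25 rad. I'll refine these by colour and check the wrist range.

```bash
cat >> h.py <<'E'
def down(a):
    c,s=np.cos(a),np.sin(a); return np.array([[c,s,0],[s,-c,0],[0,0,-1.]])
def dial(n,img,guess=(.570,.005),z=.19,half=.07,S=560):
    """dial centre, red line and pointer directions (deg) in the plane z"""
    im=rectify(n,img,guess,z,half,S); k=S/(2*half)
    xy=lambda p: np.array([guess[0]+half-p[1]/k,guess[1]+half-p[0]/k])
    g=cv2.GaussianBlur(cv2.cvtColor(im,cv2.COLOR_BGR2GRAY),(5,5),0)
    h=cv2.HoughCircles(g,cv2.HOUGH_GRADIENT,1,500,param1=80,param2=10,minRadius=int(.0405*k),maxRadius=int(.0435*k))
    c=xy(h[0,0,:2]); hsv=cv2.cvtColor(im,cv2.COLOR_BGR2HSV)
    v,u=np.indices(g.shape); X=np.stack([guess[0]+half-v/k,guess[1]+half-u/k],-1); r=np.linalg.norm(X-c,axis=-1)
    H,Sa,V=cv2.split(hsv); red=((H<6)|(H>172))&(Sa>110)&(V>90)&(r<.045)&(r>.018)
    yel=(H>22)&(H<34)&(Sa>170)&(V>120)&(r>.035)&(r<.06)
    f=lambda m: (np.degrees(np.arctan2(*(X[m].mean(0)-c)[::-1])),int(m.sum()),X[m].mean(0).round(4))
    return c.round(4),h[0,0,2]/k,f(red) if red.any() else None,f(yel) if yel.any() else None
E
python3 - <<'E'
from h import *; from workcell import env
for n in("top","scene"): print(n,dial(n,cv2.imread(f"pics/{n}0.png")))
print(env.current_eef_rot().round(3).tolist(),env.current_contact_force())
for k in range(-2,3):
    for a,p in ((26.3+90*k,[.46,-.299,.052]),(22+90*k,[.57,.005,.25]),(-55+90*k,[.57,.005,.241])):
        q=env.ik(p,down(np.radians(a))); print(a,p,None if q is None else np.round(q,2))
E
```

```text
Traceback (most recent call last):
  File "h.py", line 26, in dial
    c=xy(h[0,0,:2]); hsv=cv2.cvtColor(im,cv2.COLOR_BGR2HSV)
         ~^^^^^^^^
TypeError: 'NoneType' object is not subscriptable
```

```bash
sed -i 's/param1=80,param2=10/param1=30,param2=5/; s/cv2.HOUGH_GRADIENT,1,500/cv2.HOUGH_GRADIENT,2,500/' h.py
python3 - <<'E'
from h import *; from workcell import env
for n in("top","scene"): print(n,dial(n,cv2.imread(f"pics/{n}0.png")))
print(env.current_eef_rot().round(3).tolist(),env.current_contact_force())
for k in range(-2,3):
    for a,p in ((26.3+90*k,[.46,-.299,.052]),(22+90*k,[.57,.005,.25]),(-55+90*k,[.57,.005,.241])):
        q=env.ik(p,down(np.radians(a))); print(a,p,None if q is None else np.round(q,2))
E
```

```text
top (array([0.5692, 0.0048], dtype=float32), np.float32(0.0413), (np.float64(-113.55909860656583), 540, array([ 0.556 , -0.0257])), (np.float64(175.8632370384923), 2027, array([0.5156, 0.0086])))
scene (array([0.5698, 0.0068], dtype=float32), np.float32(0.0413), (np.float64(-113.6514030238549), 692, array([ 0.5563, -0.024 ])), (np.float64(-178.92669949887156), 180, array([0.5202, 0.0058])))
[[0.35, 0.937, -0.001], [0.937, -0.35, -0.001], [-0.002, -0.0, -1.0]] [-0.53206901  0.23475148 -0.66279675]
-153.7 [0.46, -0.299, 0.052] [-0.6   0.45  1.86 -0.    0.82  2.09]
-158 [0.57, 0.005, 0.25] None
-235 [0.57, 0.005, 0.241] [-0.01  0.31  1.56 -0.    1.28 -2.19]
-63.7 [0.46, -0.299, 0.052] [-0.6   0.45  1.86 -0.    0.82  0.51]
-68 [0.57, 0.005, 0.25] [-0.01  0.3   1.54 -0.    1.3   1.18]
-145 [0.57, 0.005, 0.241] [-0.01  0.31  1.56 -0.    1.28  2.52]
26.3 [0.46, -0.299, 0.052] [-0.6   0.45  1.86 -0.    0.82 -1.06]
22 [0.57, 0.005, 0.25] [-0.01  0.3   1.54 -0.    1.3  -0.4 ]
-55 [0.57, 0.005, 0.241] [-0.01  0.31  1.56 -0.    1.28  0.95]
116.3 [0.46, -0.299, 0.052] None
112 [0.57, 0.005, 0.25] [-0.01  0.3   1.54 -0.    1.3  -1.97]
35 [0.57, 0.005, 0.241] [-0.01  0.31  1.56 -0.    1.28 -0.62]
206.3 [0.46, -0.299, 0.052] [-0.6   0.45  1.86 -0.    0.82  2.09]
202 [0.57, 0.005, 0.25] None
125 [0.57, 0.005, 0.241] [-0.01  0.31  1.56 -0.    1.28 -2.19]
```

```bash
python3 - <<'E'
from h import *; from workcell import env
r=np.radians
p=env.current_ee_pos(); env.servo_line(p+[0,0,.13],vel=.25)
b=np.array([.460,-.299])
env.goto([*b,.20],down(r(-63.7))); env.servo_line([*b,.054],vel=.15)
print(env.current_clock(),env.current_contact_force().round(1))
env.gripper_to(.3); print("w",env.current_width(),env.current_contact_force().round(1),env.current_moment().round(2))
env.gripper_to(.75)
env.goto([*b,.054],down(r(26.3)))
env.gripper_to(.3); print("w",env.current_width(),env.current_contact_force().round(1),env.current_moment().round(2))
for n in("top","scene"):
    im,d=env.get_image(n); cv2.imwrite(f"pics/{n}1.png",im); np.save(f"pics/{n}1.npy",d)
print(env.current_clock(),env.current_ee_pos().round(4))
out=np.hstack([cv2.imread("pics/scene1.png")[150:350,130:330],cv2.imread("pics/top1.png")[190:390,313:513]])
cv2.imwrite("pics/z2.png",cv2.resize(out,(800,400)))
E
```

```text
5.0083 [0.1 0.4 0.5]
w 0.4115393404893766 [-0.1 -1.9  4.5] [0.06 0.11 0.01]
w 0.411845739994575 [-2.2 -0.2  2.3] [-0.02  0.31 -0.01]
7.775 [ 0.4597 -0.2991  0.0542]
```

View pics/z2.png

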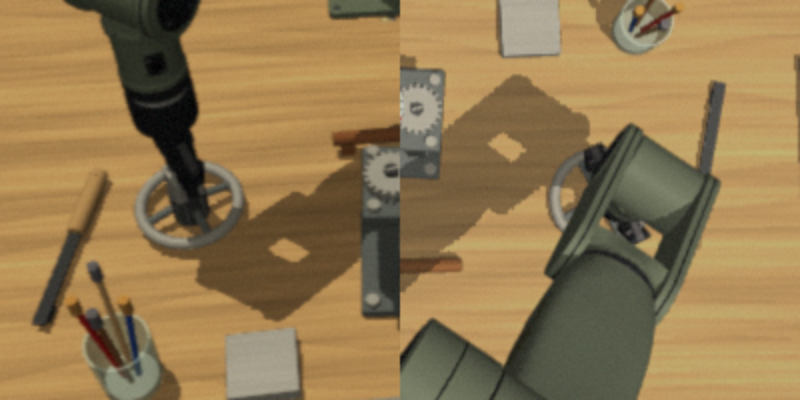

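The scene crop shows the fingers holding the boss squarely, and the wheel is still flat on the bench. I'll lift it and go above the spindle.

```bash
python3 - <<'E'
from h import *; from workcell import env
r=np.radians
p=env.current_ee_pos(); env.servo_line(p+[0,0,.03],vel=.1)
print("w",env.current_width(),env.current_contact_force().round(1),env.current_moment().round(2))
env.servo_line([p[0],p[1],.33],vel=.25)
c=[.569,.0057]
env.goto([*c,.33],down(r(21.4))); env.servo_line([*c,.290],vel=.1)
print(env.current_ee_pos().round(4),"w",env.current_width(),env.current_contact_force().round(1),env.current_moment().round(2))
im,d=env.get_image("scene"); cv2.imwrite("pics/scene2.png",im); np.save("pics/scene2.npy",d)
print(env.current_clock())
P=px("scene",[*c,.228]);print("tip px",P,"foot px",px("scene",[*c,.2358]))
u,v=int(P[0]),int(P[1]); cv2.imwrite("pics/z3.png",cv2.resize(im[v-70:v+50,u-80:u+80],(800,600),interpolation=cv2.INTER_CUBIC)); print(u-80,v-70)
E
```

```text
w 0.4151804503346929 [ 0.1 -0.2 -6.1] [ 0.04  0.06 -0.01]
[0.5692 0.0051 0.2903] w 0.4146390278719428 [-0.3  0.2 -5.9] [ 0.08 -0.03 -0.02]
11.1917
tip px [352.6090061  220.02825691] foot px [352.79104177 217.54033773]
272 150
```

View pics/z3.png

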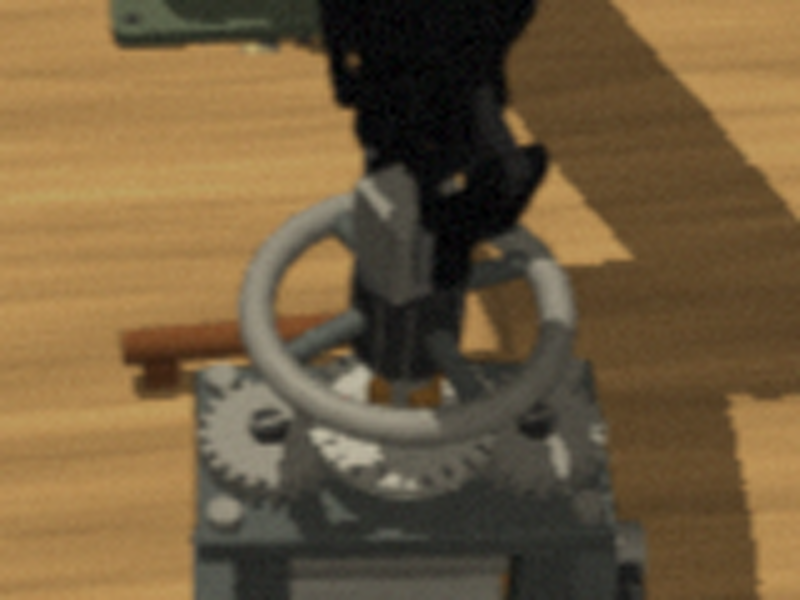

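The crop shows the hub (dark, columns 355–468) slightly right of the spindle's splines (centre about 403). That could be 2–3 mm toward +y. I'll fit a torus to the rim's depth points to get the wheel's offset and tilt in the same camera.

```bash
cat >> h.py <<'E'
from scipy.optimize import least_squares
def rim(n,d,c0,zfoot):
    """fit the rim torus: centre and tilt (foot->axis) from depth"""
    W=cloud(n,d).reshape(-1,3); W=W[d.ravel()>0]; c0=np.array([*c0,zfoot+.018])
    q=W-c0; rr=np.linalg.norm(q[:,:2],axis=1); W=W[(abs(rr-.062)<.013)&(abs(q[:,2])<.014)]
    def res(p):
        nrm=np.array([p[3],p[4],1]); nrm/=np.linalg.norm(nrm); q=W-p[:3]; h=q@nrm
        return np.hypot(np.linalg.norm(q-np.outer(h,nrm),axis=1)-.062,h)-.0075
    s=least_squares(res,[*c0,0,0],loss="soft_l1",f_scale=.001)
    return s.x.round(4),len(W),np.abs(s.fun).mean().round(5)
E
python3 - <<'E'
from h import *
d0=np.load("pics/scene0.npy");d2=np.load("pics/scene2.npy")
print("bench scene",rim("scene",d0,(.46,-.299),0)); print("bench top",rim("top",np.load("pics/top0.npy"),(.46,-.299),0))
print("bench scene gripped",rim("scene",np.load("pics/scene1.npy"),(.46,-.299),0))
print("held",rim("scene",d2,(.569,.005),.236))
# spindle+dial from depth before: tip points and dial face disc
for n in("scene","top"):
    W=cloud(n,np.load(f"pics/{n}0.npy")).reshape(-1,3); W=W[np.linalg.norm(W[:,:2]-[.57,.005],axis=1)<.06]
    t=W[(W[:,2]>.2235)&(W[:,2]<.233)]; print(n,"tip",len(t),t.mean(0).round(4))
    f=W[(abs(W[:,2]-.19)<.004)]; print("face z",np.median(f[:,2]))
E
```

```text
bench scene (array([ 0.4595, -0.298 ,  0.0176, -0.0023, -0.0019]), 745, np.float64(0.0014))
bench top (array([ 0.4596, -0.3008,  0.0185,  0.0021, -0.0036]), 881, np.float64(0.00281))
bench scene gripped (array([ 0.4598, -0.2982,  0.0179,  0.0098,  0.0052]), 730, np.float64(0.00146))
held (array([0.5689, 0.0061, 0.2539, 0.0074, 0.0059]), 1033, np.float64(0.00105))
scene tip 38 [0.5723 0.0072 0.2265]
face z 0.18947210236540973
top tip 42 [0.5688 0.004  0.2272]
face z 0.1899595952270094
```

```bash
cat > ins.py <<'E'
from h import *; from workcell import env
def descend(c,a,zend,lim=10,step=.002,z=None):
    """step down, yielding sideways; stop at zend or when the upward force passes lim"""
    c=np.array(c,float); z=env.current_ee_pos()[2] if z is None else z
    while z>zend+1e-4:
        z=max(z-step,zend); env.servo_line([*c,z],down(a),vel=.03)
        F=env.current_contact_force()+[0,0,5.9]; M=env.current_moment()[2]; p=env.current_ee_pos()
        print(p.round(4),F.round(1),round(M,2),round(env.current_clock(),2))
        if F[2]>lim: return c,z,False
        c+=np.clip(F[:2]*.0001,-.0004,.0004)*(np.linalg.norm(F[:2])>2)
    return c,z,True
E
python3 - <<'E'
from ins import *
c,z,ok=descend([.5697,.0064],np.radians(21.4),.256,step=.004); print(c,z,ok)
E
```

```text
[0.5698 0.0065 0.287 ] [-0.1  0.1  0.9] -0.01 11.45
[0.5695 0.0064 0.2825] [ 0.1 -0.1  0.7] 0.02 11.73
[0.5695 0.0064 0.2785] [0.5 0.7 1.8] 0.02 12.02
[0.5695 0.0064 0.2745] [-0.3 -0.7 -0.3] 0.05 12.3
[0.5695 0.0064 0.2705] [ 0.2 -0.1  0.4] -0.0 12.58
[0.5696 0.0064 0.2665] [ 0.2 -0.   0.2] -0.01 12.87
[0.5695 0.0064 0.2625] [0.8 0.2 1.2] 0.02 13.15
[0.5695 0.0064 0.2586] [-0.8 -0.4  1.4] 0.02 13.43
[0.5695 0.0064 0.2558] [-0.3 -0.6  1. ] 0.03 13.68
[0.5697 0.0064] 0.256 True
```

The foot is now about 14 mm past the top of the splines with no contact force, so I'll continue down to the seat.

```bash
python3 - <<'E'
from ins import *
a=np.radians(21.4)
c,z,ok=descend([.5697,.0064],a,.248,step=.003)
if ok: c,z,ok=descend(c,a,.2425,step=.0007,lim=5,z=z)
print(c,z,ok)
E
```

```text
[0.5695 0.0064 0.2525] [0.3 0.4 0.6] 0.01 13.94
[0.5696 0.0064 0.2495] [-0.5 -0.3  0.3] -0.02 14.19
[0.5696 0.0064 0.2479] [ 0.3 -0.1  0.7] -0.03 14.44
[0.5697 0.0064 0.2473] [ 0.7 -0.6  2.1] 0.0 14.69
[0.5697 0.0064 0.2465] [0.4 0.7 1.3] 0.02 14.94
[0.5697 0.0064 0.2459] [0.4 0.2 1.7] -0.02 15.19
[0.5697 0.0064 0.2451] [-0.5 -0.7  0.4] -0.05 15.44
[0.5697 0.0064 0.2445] [0.1 0.6 0.7] -0.02 15.69
[0.5698 0.0064 0.2442] [-0.9 -0.   3.9] 0.01 15.94
[0.5698 0.0064 0.2441] [-1.8 -1.5 10.1] 0.03 16.19
[0.5697 0.0064] 0.24309999999999996 False
```

The wheel is home: the foot is at 0.190 m and the contact force rose to 10 N. I'll relax the press, take up the lash clockwise while watching the moment, then wind most of the way.

```bash
python3 - <<'E'
from ins import *
c=[.5697,.0064]; a=21.4; z=.2440
env.servo_line([*c,z],down(np.radians(a)),vel=.03)
def turn(a):
    env.servo_line([*c,z],down(np.radians(a)),vel=.03)
    R=env.current_eef_rot(); return np.degrees(np.arctan2(R[1,0],R[0,0])),env.current_contact_force(),env.current_moment()
print(env.current_contact_force().round(1),env.current_moment().round(3),env.current_clock())
t=None
for i in range(12):
    a-=1; A,F,M=turn(a); print(round(A,2),F.round(1),M.round(3),round(env.current_clock(),2))
    if abs(M[2])>.1: break
a0=a
for k in (10,20,30,40,50,60):
    A,F,M=turn(a0-k); print(round(A,2),F.round(1),M.round(3),round(env.current_clock(),2))
    if abs(M[2])>.6 or np.abs(F).max()>30: break
print("a0",a0)
E
```

```text
[-2.3 -0.3  2.3] [-0.065  0.246  0.022] 16.4417
20.4 [-1.9  0.7  2.6] [0.171 0.25  0.03 ] 16.69
19.41 [-0.6  2.   2. ] [0.348 0.13  0.029] 16.94
18.41 [-0.3  3.3  1.9] [0.544 0.079 0.058] 17.19
17.41 [-1.2  3.8  2.7] [ 0.678 -0.004  0.032] 17.44
16.41 [-0.9  3.4  3.7] [ 0.656 -0.036  0.077] 17.69
15.41 [-1.2  2.7  4.7] [0.702 0.055 0.086] 17.94
14.4 [-1.   2.6  5.2] [0.675 0.037 0.094] 18.19
13.4 [-1.3  3.5  3.6] [ 0.664  0.117 -0.002] 18.44
12.4 [-0.8  3.8  4.7] [0.67  0.056 0.047] 18.69
11.41 [-2.4  3.1  5.1] [0.661 0.084 0.066] 18.94
10.41 [-1.8  3.3  5.4] [0.62  0.101 0.073] 19.19
9.41 [-0.9  2.8  4.5] [0.605 0.042 0.066] 19.44
-0.61 [-1.8  2.5  4.9] [0.382 0.067 0.037] 19.77
-10.58 [-1.2  1.3  5.9] [ 0.371  0.011 -0.009] 20.09
-20.58 [-1.1  1.9  4.9] [0.305 0.059 0.012] 20.42
-30.58 [-0.7  1.9  5.7] [ 0.27   0.145 -0.001] 20.74
-40.58 [-0.8  0.7  4.4] [ 0.201  0.069 -0.013] 21.07
-50.58 [-0.7  0.7  5.3] [ 0.144  0.151 -0.017] 21.39
a0 9.399999999999999
```

```bash
cat > look.py <<'E'
from ins import *
def look(tag):
    env.gripper_to(.8); p=env.current_ee_pos(); env.servo_line(p+[0,0,.09],vel=.2)
    q=np.array(env.current_qpos()); q2=q.copy(); q2[0]+=.55; env.move_j(q2)
    im,d=env.get_image("top"); cv2.imwrite(f"pics/{tag}.png",im); np.save(f"pics/{tag}.npy",d)
    print(dial("top",im,guess=(.5692,.0048)),rim("top",d,(.569,.005),.19),env.current_clock())
    cv2.imwrite(f"pics/{tag}z.png",rectify("top",im,(.5692,.0048),.19,.075,600))
    return q
E
python3 - <<'E'
from look import *
q=look("t3"); np.save("pics/q3.npy",q)
E
```

```text
(array([0.569 , 0.0046], dtype=float32), np.float32(0.041849997), (np.float64(-179.87924332398882), 793, array([0.535 , 0.0045])), (np.float64(175.42443792232163), 636, array([0.5199, 0.0085]))) (array([ 0.569 ,  0.0043,  0.2087,  0.0025, -0.0065]), 1032, np.float64(0.00198)) 23.6417
```

View pics/t3z.png

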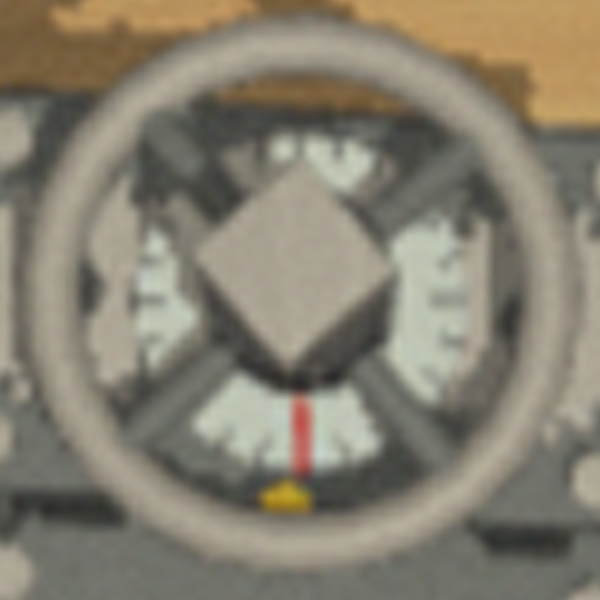

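The view shows the wheel seated, with rim height 0.2087 m against 0.208 m expected. The red line is at (302,435) and the pointer tip at (287,483), so the dial is about 4.3° short. I'll re-grip, wind that remainder and look again.

```bash
python3 - <<'E'
from look import *
q=np.load("pics/q3.npy"); env.move_j(q); c=[.5697,.0064]; z=.2445; f=lambda a:down(np.radians(a))
env.servo_line([*c,z],f(-50.58),vel=.12); env.gripper_to(.3); print(env.current_width(),env.current_contact_force().round(1))
for a in (-52.6,-54.8): env.servo_line([*c,z],f(a),vel=.03)
env.sleep(.2); R=env.current_eef_rot(); print(np.degrees(np.arctan2(R[1,0],R[0,0])),env.current_contact_force().round(1),env.current_moment().round(2))
look("t4")
E
```

```text
0.40982878091005875 [-0.9  0.3  4.8]
-54.79212620280072 [-0.6  1.6  5.8] [ 0.13  0.08 -0.02]
(array([0.569 , 0.0055], dtype=float32), np.float32(0.041849997), (np.float64(177.91602980997263), 785, array([0.5339, 0.0068])), (np.float64(177.14706393741815), 596, array([0.5201, 0.008 ]))) (array([0.5693, 0.0046, 0.2086, 0.0014, 0.0047]), 1022, np.float64(0.00193)) 29.05
```

View pics/t4z.png

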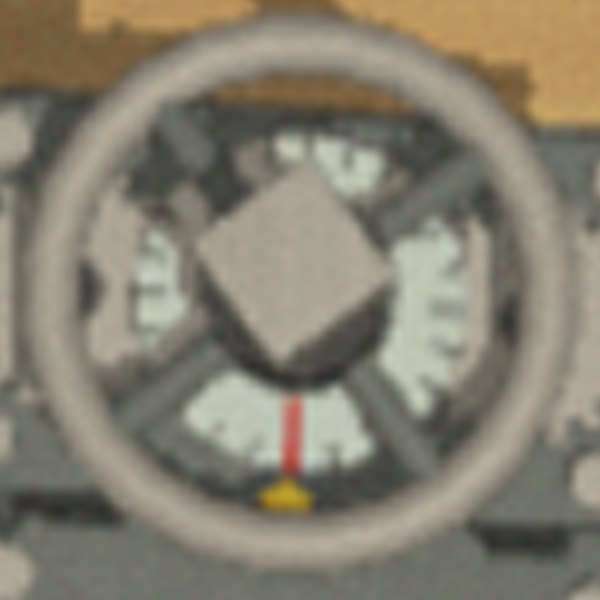

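The red line now ends at (290,475) and points at the pointer tip at (287,483), so the residual is about 0.5–1°. The wheel is home and the gripper is clear and open. Handing in.

```bash
python3 - <<'E'
from workcell import env
env.sleep(.3); print(env.current_clock(),env.current_contact_force().round(1)); env.sign_off()
E
```

```text
29.35 [-0.3 -0.6 -0.7]
the job is handed in; nothing more can be done
```

The handwheel is back on the spindle, fully home, with the red line at the yellow pointer. I handed the job in at 29.4 s of the 48 s.

- **Fitting:** I gripped the boss and lined the wheel up with the splines at about 21°. I then lowered it in small steps with almost no force until it met the dial, where the force rose to about 10 N.
- **Winding:** I wound it clockwise to near the mark, let go and looked. It was about 4° short, so I gripped again, wound the rest, released and moved clear.
- **Last checks:** The rim is at 0.2086 m, against 0.208 m expected when fully home. The contact force on the tool is about zero.
- **Red line:** It is about 0.5–1° from the pointer by the last picture. The automatic angle estimates disagreed with each other by 1–2°, because the fitted dial centre shifted by about 1 mm between pictures.
- **Failed or not checked:** The moment reading at the wrist never clearly showed where the spline play was taken up, so I relied on the pictures instead. I did not compare the other objects' positions afterwards. The arm's moves were planned to stay clear of them, and I saw no unexpected contact force.

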